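# Lay out the desk's drawer-pull kit

### The arm

A 7-joint arm with a two-finger parallel gripper is mounted at the origin on the work surface. World frame = base frame: x ahead of the robot, y to its left, z up, the work surface at z = 0. Lengths are in m, angles in rad, forces in N, time in s.
With the tool pointing down it reaches from about 0.35 to 0.9 m from the base axis. Payload 19.9 kg.
Tool frame: the origin (TCP) lies midway between the tips of the shut fingers; the grasp point (between the pads) lies behind it (arm.hold_point_z is the z of the grasp point in the tool frame, in m); z points along the fingers, y is the line along which they close (so a half turn about z gives the same grasp; the last joint's range is limited). The gripper opens to 85 mm and grips with 20 to 120 N. Pads are 22 mm wide; open, the fingers measure 114 mm over their backs; the gripper's body (76 mm by 85 mm) begins 54 mm behind the grasp point. The pads swing forward as they close: fully open they stand 13 mm farther back than shut.
Start: joints at [-1.188, 0.417, -0.01, 1.614, 0.005, 1.111, -0.053], TCP at [0.258, 0.569, 0.231] pointing down, gripper open.
Joint ranges: [-2.81, 2.81], [-0.39, 2.02], [-1.27, 1.25], [0.06, 2.57], [-1.19, 4.33], [0.19, 2], [-2.82, 2.82]. Speed limits (rad/s): [1.89, 1.89, 2.39, 2.39, 3.01, 3.01, 3.01].

### API

Orientations are given as a unit quaternion [x, y, z, w].
In Python, from station import arm gives the robot as it stands.
- The arm moves only by the tool jog_arm, called as name(argument=value, ...) on one line, values as JSON. Schema: {"type":"object","properties":{"increments":{"type":"string"},"only":{"type":"string"},"quiet":{"type":"boolean"},"lines":{"type":"string"}},"required":["increments"],"additionalProperties":false}. increments is a string of 1 to 12 rows, parted by a bar, with the numbers parted by spaces; each row has 5 numbers: the finger opening in m, then dx, dy, dz in fractions of the full range, 1 being 0.75 m, then a turn about the tool's z in fractions of the full range, 1 being 45 degrees; each row is the pose to reach, as a shift and turn from the pose commanded when the call began, along the tool's axes at that moment; what a row does not reach only later rows make up. A row lasts 1/8 s, in which the tool goes at most 0.0625 m and 0.188 rad, less where a joint would pass 70% of its speed; a pose out of reach is approached as far as the arm can. The fingers move at their own pace and stop on an object; the grip force is fixed at half the most. Time passes only in rows, so rows that do not move let the fingers close. The tool returns the time, the measured TCP pose, the force, the opening and the grip force at its end. only (a regular expression) keeps the lines of the reply that match it, lines (a string "A,B") keeps lines A to B, and quiet returns only ok. Shift and turn numbers lie between -1 and 1, and a call with a number outside is refused. Input that does not fit is refused with a message, and nothing moves.
- arm.sense(): the state, without advancing time (a new reading comes with each control period).
- arm.grab_frame(name): name is "scene" or "side" or "wrist"; returns a dict with "img" (384x512x3 uint8, red, green, blue), "intrinsics" (3x3 intrinsics, pixels), "R" (3x3) and "t" (3): a world point X has camera coordinates R X + t. Camera axes: x right, y down, z forward; pixel columns grow to the right and rows downward; lengths in m; the calibration is good to about 2 mm. A picture is of the moment at which its call begins. There is no depth.
- arm.close_job(): hands the job in; it is judged then, once.
The state is a dict: "t": time; "joint_pos": joint angles; "qvel": joint speeds; "tau": joint torques, N m; "ee_pos": TCP position; "ee_rot": TCP orientation; "force": force on the tool from outside, world axes, zero at the start; "wrist_torque": the same for the moment, N m; "gripper_width": finger opening in m; "finger_force": force on a finger pad.
Only numpy, scipy, OpenCV 4.12 (cv2) and the standard library are available. Lean on these libraries where they do the work, as an engineer would, in place of code of your own. Each camera call takes 0.05 s, during which the arm holds its last target. There are 200 camera calls.

### The job

Lay out the new desk hardware in the white tray: the longer backplate centred and in line on the oblong cork rest with the longer bar pull standing centred and in line on top of it, and the larger disc centred on the round cork rest with the knob standing upright in the middle of it. The shorter pull, the shorter backplate and the smaller disc belong to another job: leave them where they lie.

Things in the scene. Friction and masses are not known exactly. Their poses are not given: they have to be found in the camera images.
- tray: (All loose parts start lying or standing on the bare desk, z = 0, with at least 25 mm free beside their grips.) Shallow white tray, fixed to the desk, 200 (its x) x 250 (its y) x 20 mm high, walls and floor 6 mm thick, open on top. Origin: centre of its underside; z up. It holds the two cork rests side by side, 112 mm apart along its y; which is on which side varies.
- rest_long: Oblong cork rest fixed on the tray's floor, 150 (its x) x 44 (its y) x 6 mm thick. Origin: centre of its underside; z up. Top face 6 mm above the origin. Its x is its long axis.
- rest_round: Round cork rest fixed on the tray's floor, 64 mm across, 6 mm thick. Origin: centre of its underside; z up. Top face 6 mm above the origin.
- long_plate: The longer of two flat dark-steel backplates, loose: 128 (its x) x 30 (its y) x 10 mm thick, two screw holes (dark dots) 96 mm apart. Origin: centre of its underside; z up. Top face 10 mm above the origin.
- short_plate: The shorter backplate, which does not belong: 84 (its x) x 30 (its y) x 10 mm, dots 52 mm apart. Loose. Origin: centre of its underside; z up. 
- long_pull: The longer of two dark-steel bar pulls (drawer handles), loose, standing on its two feet: bar 128 mm long (its x), 12 mm wide (its y), 10 mm high, spanning 28 to 38 mm above the origin; two posts 11 mm square, 96 mm apart, each on a foot 20 x 22 x 4 mm. Gripped across the bar from above. Origin: centre of its underside; z up. 
- short_pull: The shorter bar pull, which does not belong: same section and height, bar 84 mm long, posts 52 mm apart. Loose. Origin: centre of its underside; z up. 
- large_disc: The larger of two flat dark-steel discs (the knob's backing disc), loose: 46 mm across, 10 mm thick, dark dot in the middle. Origin: centre of its underside; z up. Top face 10 mm above the origin.
- small_disc: The smaller disc, which does not belong: 29 mm across, 10 mm thick. Loose. Origin: centre of its underside; z up. 
- knob: Dark-steel mushroom-shaped cupboard knob, loose, standing upright: 33 mm high, head 34 mm across from 20 to 29 mm above the origin, neck 14 mm, flat foot 23 mm across. Origin: centre of its underside; z up. 
Things that resemble listed ones, but are neither listed nor needed, are in the scene too. Several things have the shape of the knob; the one meant has the colours described above.

How it is judged:
By the outcome, as a careful person would: the job done as asked, in the order asked, and still so for the second after the job is handed in, with the robot touching nothing.
It also fails if it takes over 118 s, if anything falls off the work surface, if the arm or the gripper's body presses on something with over 40 N, if the wrist force passes 120 N, or if a joint passes its speed limit or range.

## Working session

There is one attempt and no reset: what is moved stays moved. The work goes in short steps, Python scripts to look and compute and a tool call to move; the robot and the scene stay as the last step left them, time stands still between calls to the robot, and variables do not carry over. Pictures are saved under pics/ and viewed, at most 14 in all, crops included, and the job is handed in when it is done.

```bash
ls; mkdir -p pics; python3 - <<'E'
from station import arm
import cv2,numpy as np
print(arm.hold_point_z, arm.sense())
for n in ["scene","side"]:
    f=arm.grab_frame(n); np.savez(f"pics/{n}0.npz",**f)
    cv2.imwrite(f"pics/{n}0.png",cv2.resize(f["img"][:,:,::-1],(800,600),interpolation=cv2.INTER_CUBIC))
    print(n,f["intrinsics"],f["R"],f["t"])
E
```

```text
pics
-0.0187 {'t': 0.0, 'joint_pos': array([-1.1875102 ,  0.41795249, -0.01028342,  1.61417753,  0.00470398,
        1.11072468, -0.05299557]), 'qvel': array([ 0.00012844, -0.00057957, -0.00090936, -0.0002617 , -0.00010566,
        0.00038778,  0.00094722]), 'tau': array([ 1.98610069e-03, -8.64445353e+01,  6.80172835e-01, -4.34886754e+01,
        1.91351690e-02,  7.60476018e-03, -3.20665436e-05]), 'ee_pos': array([0.25745359, 0.5691197 , 0.23067237]), 'ee_rot': array([ 2.10801434e-01,  9.77528706e-01, -6.14248170e-04, -7.93068364e-05]), 'force': array([ 0.63621381, -1.0546036 , -0.05559402]), 'wrist_torque': array([-0.00245741, -0.01742518, -0.0384137 ]), 'finger_force': 0.0, 'gripper_width': 0.08565393258930251}
scene [[392.90224229   0.         265.21266342]
 [  0.         392.90224229 189.50692609]
 [  0.           0.           1.        ]] [[ 0.63936335  0.76855011  0.0233502 ]
 [ 0.47790056 -0.37341288 -0.79509363]
 [-0.60235003  0.5195128  -0.60603704]] [-0.27944733 -0.21684084  1.2828624 ]
side [[460.68320647   0.         253.28683791]
 [  0.         460.68320647 206.89256419]
 [  0.           0.           1.        ]] [[ 0.99877639 -0.0486689   0.00877848]
 [-0.02132466 -0.58398976 -0.81148088]
 [ 0.04462042  0.81030075 -0.58431303]] [-0.51423697  0.02804446  1.37835016]
```

View pics/scene0.png

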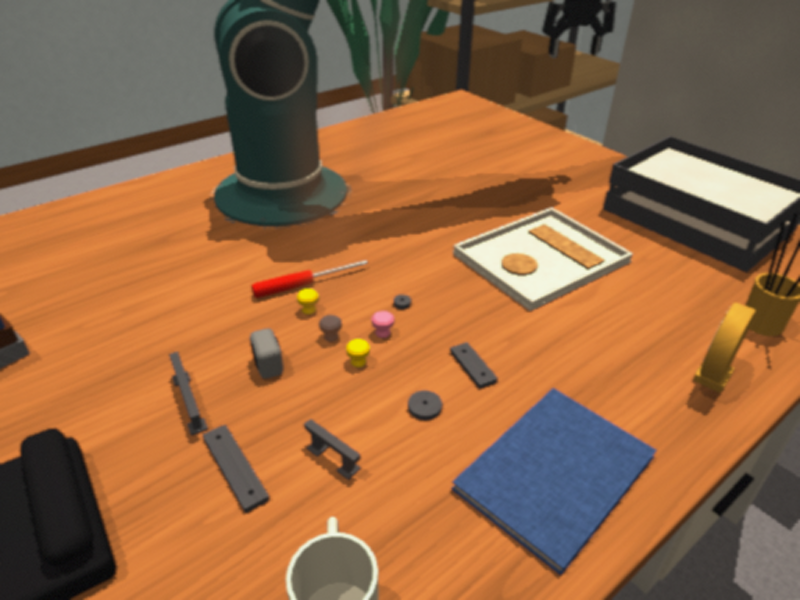

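View pics/side0.png

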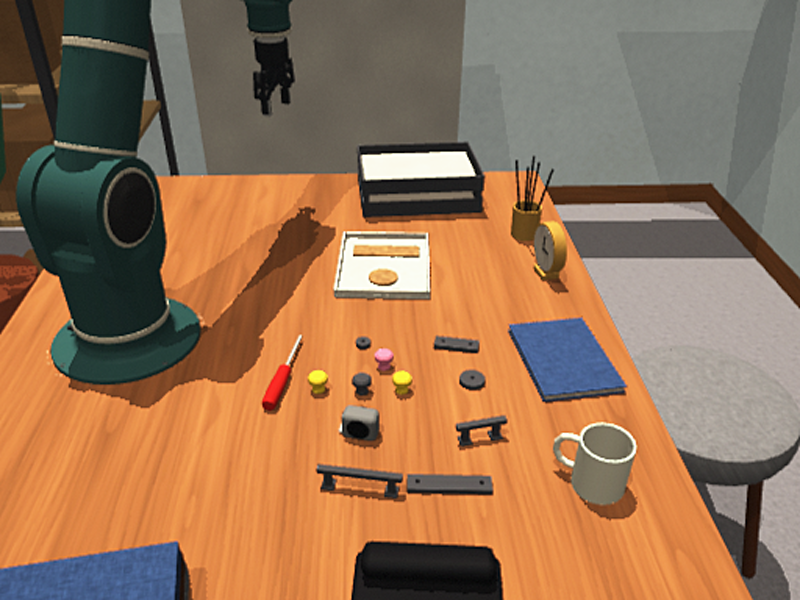

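Candidates, in side-view (800x600) pixels:
- Pulls: long (360,480), short (482,431).
- Plates: long (450,485), short (457,344).
- Discs: large (472,380), small (363,343).
- Knobs: dark (362,382), yellow (318,380) and (402,381), pink (384,358). The grey object at (360,423) is none of the parts.
- Tray: round rest (384,277), oblong rest (387,251).

By the description I choose the dark knob, the long pull, the long plate and the large disc.

```bash
cat > h.py <<'E'
import numpy as np, cv2
from scipy.spatial.transform import Rotation as Ro
from station import arm
def ray(f,px,z):
    "pixels (N,2) -> world points on plane z"
    px=np.atleast_2d(np.asarray(px,float)); K=f["intrinsics"];R=f["R"];c=-R.T@f["t"]
    d=np.c_[px,np.ones(len(px))]@np.linalg.inv(K).T@R
    return c+d*((z-c[2])/d[:,2])[:,None]
def proj(f,X):
    p=(np.atleast_2d(X)@f["R"].T+f["t"])@f["intrinsics"].T; return p[:,:2]/p[:,2:]
def dark(img,v=95):
    m=((img.max(2)<v)&(img.max(2).astype(int)-img.min(2)<40)).astype(np.uint8)
    return m
def cork(img):
    h=cv2.cvtColor(img,cv2.COLOR_RGB2HSV); return ((h[...,0]<25)&(h[...,1]>80)&(h[...,2]>90)).astype(np.uint8)
def comps(m,amin=40):
    n,l,s,c=cv2.connectedComponentsWithStats(m)
    return [(l==i,s[i],c[i]) for i in range(1,n) if s[i,4]>=amin]
def go(target,yaw,s=None):
    "tool-axes shift & turn to put TCP at target with tool y axis (closing line) at world angle yaw (mod pi)"
    s=s or arm.sense(); R=Ro.from_quat(s["ee_rot"]).as_matrix()
    d=R.T@(np.array(target)-s["ee_pos"])
    cur=np.arctan2(R[1,1],R[0,1]); dy=(yaw-cur+np.pi/2)%np.pi-np.pi/2
    return np.round(np.r_[d,-dy],4), round(float(s["joint_pos"][6]),2)
def snap(n,name):
    f=arm.grab_frame(n); np.savez(f"pics/{name}.npz",**f); return f
def save(img,name,k=1):
    cv2.imwrite(f"pics/{name}.png",cv2.resize(img[:,:,::-1],None,fx=k,fy=k,interpolation=cv2.INTER_CUBIC))
E
python3 - <<'E'
from h import *
for n in ["side","scene"]:
    f=dict(np.load(f"pics/{n}0.npz")); print(n)
    for m,s,c in comps(dark(f["img"])):
        if n=="side" and not(205<s[1] and 190<s[0]<340 and s[1]<325):continue
        if n=="scene" and not(100<s[0]<330 and 180<s[1]<330):continue
        r=cv2.minAreaRect(np.argwhere(m)[:,::-1].astype(np.float32))
        b=ray(f,cv2.boxPoints(r),0.01)[:,:2]
        print(np.round(c*800/512),s[4],ray(f,c,0.008)[0,:2].round(3),"box",b.round(3).tolist())
E
```

```text
side
[560. 382.] 244 [ 0.797 -0.169] box [[0.674, -0.141], [0.734, -0.017], [0.904, -0.197], [0.838, -0.297]]
[457. 348.] 87 [ 0.626 -0.065] box [[0.585, -0.048], [0.665, -0.051], [0.661, -0.08], [0.583, -0.077]]
[361. 386.] 84 [ 0.446 -0.167] box [[0.432, -0.143], [0.46, -0.144], [0.459, -0.19], [0.432, -0.189]]
[471. 385.] 47 [ 0.638 -0.171] box [[0.616, -0.179], [0.62, -0.155], [0.661, -0.161], [0.657, -0.185]]
[360. 429.] 266 [ 0.443 -0.274] box [[0.414, -0.243], [0.471, -0.246], [0.469, -0.3], [0.415, -0.298]]
[480. 431.] 211 [ 0.638 -0.287] box [[0.6, -0.273], [0.683, -0.261], [0.679, -0.309], [0.599, -0.32]]
[359. 480.] 290 [ 0.441 -0.384] box [[0.375, -0.397], [0.377, -0.358], [0.503, -0.383], [0.498, -0.421]]
[449. 491.] 173 [ 0.574 -0.409] box [[0.512, -0.412], [0.513, -0.402], [0.636, -0.41], [0.634, -0.42]]
scene
[401. 303.] 45 [ 0.456 -0.044] box [[0.451, -0.055], [0.443, -0.032], [0.466, -0.035], [0.474, -0.057]]
[268. 364.] 228 [ 0.45  -0.278] box [[0.399, -0.277], [0.413, -0.243], [0.483, -0.273], [0.469, -0.304]]
[472. 372.] 112 [ 0.639 -0.063] box [[0.601, -0.083], [0.589, -0.055], [0.672, -0.05], [0.681, -0.076]]
[189. 407.] 204 [ 0.457 -0.397] box [[0.391, -0.393], [0.396, -0.372], [0.508, -0.397], [0.503, -0.416]]
[424. 414.] 72 [ 0.656 -0.167] box [[0.651, -0.188], [0.636, -0.174], [0.662, -0.145], [0.677, -0.159]]
[332. 453.] 302 [ 0.634 -0.294] box [[0.597, -0.325], [0.579, -0.296], [0.666, -0.272], [0.68, -0.301]]
[235. 475.] 347 [ 0.59 -0.4 ] box [[0.524, -0.417], [0.517, -0.386], [0.644, -0.386], [0.648, -0.414]]
[533. 527.] 542 [ 0.854 -0.179] box [[0.762, -0.213], [0.884, 0.003], [0.968, -0.099], [0.858, -0.282]]
```

```bash
python3 - <<'E'
from h import *
f=dict(np.load("pics/side0.npz")); print(ray(f,np.array([[384,277],[387,251],[341,233],[430,234],[336,297],[431,299]])*.64,0.012)[:,:2].round(3))
w=snap("wrist","w0"); s=arm.sense()
R=Ro.from_quat(s["ee_rot"]).as_matrix(); c=-w["R"].T@w["t"]
print(w["intrinsics"][0], "cam in tool",R.T@(c-s["ee_pos"]), "axes",(w["R"]@R).round(3))
print(go([0.47,0.15,0.25],np.pi/2), go([0.52,-0.4,0.25],np.pi/2))
E
```

```text
[[0.498 0.183]
 [0.509 0.293]
 [0.404 0.381]
 [0.614 0.37 ]
 [0.397 0.109]
 [0.592 0.095]]
[298.27191607   0.         256.49740297] cam in tool [ 0.07582626  0.00070289 -0.14313863] axes [[ 0.001  1.     0.   ]
 [-0.955  0.001 -0.296]
 [-0.296 -0.     0.955]]
(array([-0.3664, -0.2944, -0.0189, -0.4248]), -0.05) (array([-0.6386, -0.7749, -0.0184, -0.4248]), -0.05)
```

The manual's scale: shifts go in shares of 0.75 m and turns go in shares of 45 degrees. Converting my numbers, -0.32 m / 0.75 = -0.4267, -0.24 m / 0.75 = -0.32, -0.425 rad / 0.7854 = -0.5411.

jog_arm(increments="0.085 -0.12 -0.08 -0.0667 -0.2292 | 0.085 -0.1867 -0.12 -0.0667 -0.4584 | 0.085 -0.2533 -0.16 -0.0667 -0.5411 | 0.085 -0.32 -0.2133 -0.0667 -0.5411 | 0.085 -0.3867 -0.2533 -0.0667 -0.5411 | 0.085 -0.4267 -0.288 -0.0667 -0.5411 | 0.085 -0.4267 -0.288 -0.0667 -0.5411 | 0.085 -0.4267 -0.288 -0.0667 -0.5411 | 0.085 -0.4267 -0.288 -0.0667 -0.5411 | 0.085 -0.4267 -0.288 -0.0667 -0.5411")

```text
t: 1.4
ee_pos: [0.4595, 0.2418, 0.2812]
ee_rot: [-0.001, 1.0, -0.0, -0.0]
force: [0.2, -0.1, 0.4]
gripper_width: 0.0849
finger_force: 0.0
```

```bash
python3 - <<'E'
from h import *
f=snap("wrist","wtray"); save(f["img"],"wtray",1.5)
print(go([0.53,-0.4,0.28],np.pi/2))
E
```

```text
(array([-0.0692, -0.6418,  0.0012,  0.0018]), 1.05)
```

View pics/wtray.png

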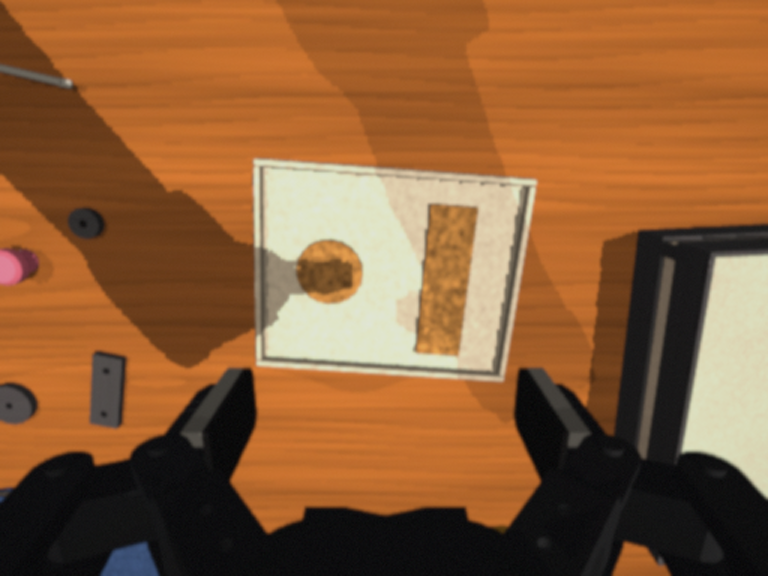

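The tray view shows the round rest at about (330,271) and the oblong rest at about (447,280), both clear.

Scaled: -0.63 m / 0.75 = -0.84, -0.6 m / 0.75 = -0.8.

```bash
python3 - <<'E'
from h import *
f=dict(np.load("pics/wtray.npz")); m=cork(f["img"]); 
q=np.zeros_like(m); cv2.fillPoly(q,[np.int32(np.array([[268,172],[524,190],[498,370],[268,360]])/1.5)],1)
for k,s,c in comps(m&q,300):
    P=ray(f,np.argwhere(k)[:,::-1],0.012)[:,:2]
    r=cv2.minAreaRect((P*1000).astype(np.float32)); print(s[4],"mean",P.mean(0).round(4),"rect mm",np.round(r[0],1),np.round(r[1],1),round(r[2],2))
E
```

```text
3140 mean [0.5027 0.3004] rect mm [506.6 300.1] [ 45.5 150.5] 85.95
1489 mean [0.4951 0.189 ] rect mm [495.7 189.2] [62.7 62. ] 43.95
```

jog_arm(increments="0.085 -0.008 -0.08 0 0 | 0.085 -0.016 -0.16 0 0 | 0.085 -0.024 -0.24 0 0 | 0.085 -0.032 -0.32 0 0 | 0.085 -0.04 -0.4 0 0 | 0.085 -0.0533 -0.48 0 0 | 0.085 -0.0667 -0.56 0 0 | 0.085 -0.0733 -0.64 0 0 | 0.085 -0.08 -0.72 0 0 | 0.085 -0.0867 -0.8 0 0 | 0.085 -0.0933 -0.84 0 0 | 0.085 -0.0933 -0.84 0 0")

```text
t: 2.95
ee_pos: [0.5299, -0.391, 0.2806]
ee_rot: [0.001, 1.0, -0.0, -0.001]
force: [0.3, 0.5, -0.7]
gripper_width: 0.085
finger_force: 0.0
```

```bash
python3 - <<'E'
from h import *
f=snap("wrist","wpl"); save(f["img"],"wpl",1.5)
E
```

```text
(no output)
```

View pics/wpl.png

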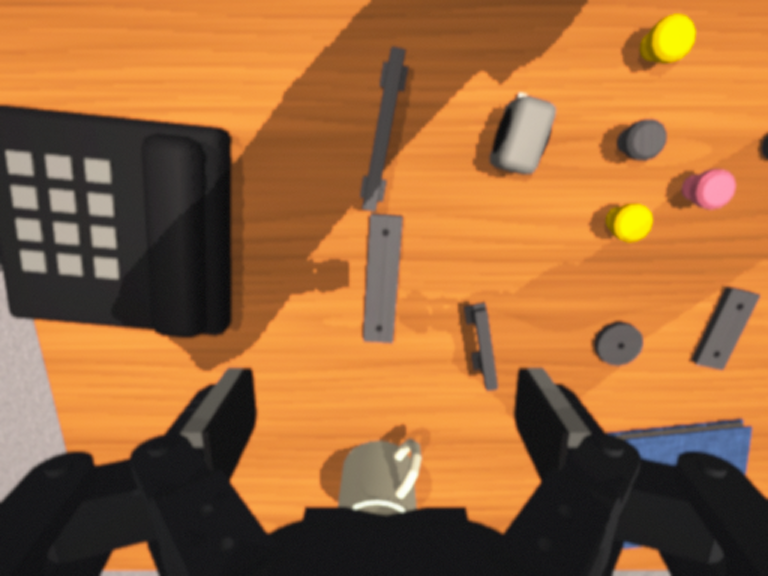

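The long plate is at (383,278) with dots at (385,232) and (378,328). The long pull is at (385,130), the large disc at (618,343) and the dark knob at (642,139). Next I measure these and check them in a crop.

```bash
python3 - <<'E'
from h import *
f=dict(np.load("pics/wpl.npz")); im=f["img"].copy(); m=dark(f["img"],125)
for nm,x0,y0,x1,y1,z in [("pull",350,40,415,212,.038),("plate",355,212,410,346,.01),("disc",590,318,648,368,.01),("knob",615,115,672,164,.024),("spull",460,295,500,392,.038)]:
    q=np.zeros_like(m); q[int(y0/1.5):int(y1/1.5),int(x0/1.5):int(x1/1.5)]=1
    k,s,c=max(comps(m&q,20),key=lambda t:t[1][4])
    C,_=cv2.findContours(k.astype(np.uint8),cv2.RETR_EXTERNAL,cv2.CHAIN_APPROX_NONE); cv2.drawContours(im,C,-1,(0,255,0),1)
    P=ray(f,np.argwhere(k)[:,::-1],z)[:,:2]; r=cv2.minAreaRect((P*1000).astype(np.float32))
    print(nm,s[4],"rect",np.round(r[0],1),np.round(r[1],1),round(r[2],1))
print("dots",ray(f,np.array([[385,232],[378,328]])/1.5,.01)[:,:2].round(4).tolist())
save(np.hstack([im[20:240,225:345],im[60:280,390:512]]),"crop1",2.5)
E
```

```text
pull 1141 rect [ 440.5 -391.8] [ 19.1 125.4] 78.8
plate 922 rect [ 577.6 -395.1] [ 25.5 113.9] 86.2
disc 652 rect [ 640.6 -157.1] [45.6 42.7] 51.8
knob 595 rect [ 446.5 -173.6] [38.3 29. ] 89.9
spull 558 rect [ 632.3 -301. ] [87.7 19.2] 11.1
dots [[0.5275, -0.3903], [0.6238, -0.3973]]
```

View pics/crop1.png

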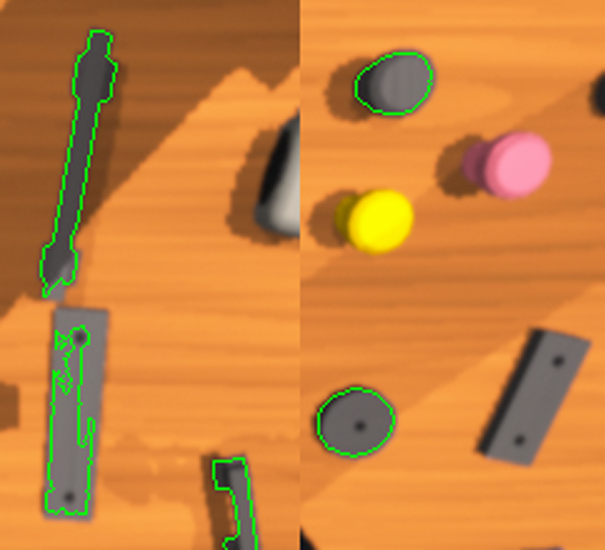

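The crop confirms the choice: the long plate (dots 96.5 mm apart), long pull, plain dark knob at (395,85) and large disc at (355,422).

```bash
python3 -c "
from h import *
print(go([.5757,-.3938,.09],np.radians(85.8)))"
```

```text
(array([-0.0456, -0.0044,  0.1906,  0.073 ]), 2.34)
```

Scaled: 0.1906 m / 0.75 = 0.2541, 0.19 m / 0.75 = 0.2533, 0.073 rad / 0.7854 = 0.0929.

jog_arm(increments="0.06 -0.0267 -0.0027 0.08 0.0929 | 0.06 -0.0533 -0.0053 0.1467 0.0929 | 0.06 -0.0608 -0.0059 0.22 0.0929 | 0.06 -0.0608 -0.0059 0.2533 0.0929 | 0.06 -0.0608 -0.0059 0.2541 0.0929 | 0.06 -0.0608 -0.0059 0.2541 0.0929 | 0.06 -0.0608 -0.0059 0.2541 0.0929")

```text
t: 3.88
ee_pos: [0.5766, -0.3937, 0.0925]
ee_rot: [0.036, 0.999, -0.0, 0.001]
force: [0.4, 0.4, -0.1]
gripper_width: 0.0598
finger_force: 0.0
```

```bash
python3 - <<'E'
from h import *
f=snap("wrist","wp2"); save(f["img"],"wp2",1.5)
print(proj(f,[[.5757,-.3938,.01],arm.sense()["ee_pos"]])*1.5,arm.sense()["joint_pos"][6])
E
```

```text
[[383.30518343 296.15326397]
 [382.58029908 371.13856131]] 2.3127431347729335
```

View pics/wp2.png

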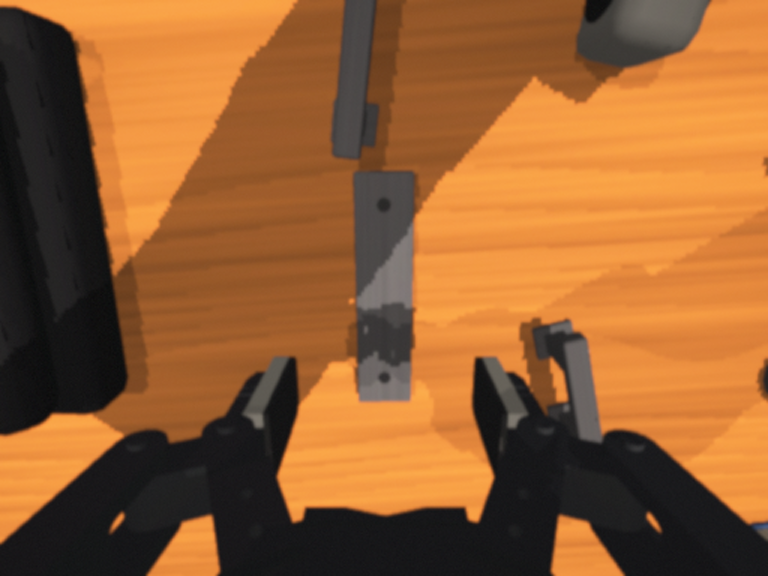

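```bash
python3 - <<'E'
from h import *
f=dict(np.load("pics/wp2.npz"))
g=cv2.cvtColor(f["img"],cv2.COLOR_RGB2GRAY)
for (u,v) in [(384,205),(384,378)]:
    u,v=int(u/1.5),int(v/1.5); w=g[v-5:v+6,u-5:u+6].astype(float); k=np.clip(np.median(w)-12-w,0,None)
    yy,xx=np.mgrid[-5:6,-5:6]; print(u+(k*xx).sum()/k.sum(),v+(k*yy).sum()/k.sum())
d=ray(f,np.array([[384,205],[384,378]])/1.5,.01)[:,:2]; print(d,d.mean(0),np.degrees(np.arctan2(*(d[1]-d[0])[::-1])))
c=d.mean(0); print(go([*c,.002],np.radians(90)+np.arctan2(*(d[1]-d[0])[::-1])))
E
```

```text
255.41935483870967 136.25806451612902
255.75269872423945 251.14033366045143
[[ 0.52790145 -0.38996936]
 [ 0.62420702 -0.39694177]] [ 0.57605424 -0.39345556] -4.140921880773418
(array([ 0.0006,  0.0004,  0.0903, -0.0003]), 2.31)
```

Scaled: 0.089 m / 0.75 = 0.1187, 0.08 m / 0.75 = 0.1067.

jog_arm(increments="0.055 0 0 0.0667 0 | 0.055 0.0008 0 0.1067 0 | 0.055 0.0008 0 0.1187 0 | 0.055 0.0008 0 0.1187 0 | 0.02 0.0008 0 0.1187 0 | 0.01 0.0008 0 0.1187 0 | 0.01 0.0008 0 0.1187 0 | 0.01 0.0008 0 0.1187 0")

```text
t: 4.92
ee_pos: [0.576, -0.3941, 0.0036]
ee_rot: [0.036, 0.999, -0.001, 0.001]
force: [-1.1, 1.5, 10.2]
gripper_width: 0.0278
finger_force: 59.1
```

jog_arm(increments="0.01 0 0 -0.0533 0 | 0.01 0 0 -0.12 0 | 0.01 0 0 -0.1333 0 | 0.01 0 0 -0.1333 0")

```text
t: 5.42
ee_pos: [0.5755, -0.3935, 0.1024]
ee_rot: [0.036, 0.999, -0.0, 0.001]
force: [0.7, 0.1, -3.2]
gripper_width: 0.0277
finger_force: 60.4
```

```bash
python3 - <<'E'
from h import *
f=snap("wrist","wp3"); save(f["img"],"wp3",1.5)
s=arm.sense(); print(s["ee_pos"],s["gripper_width"])
E
```

```text
[ 0.57504085 -0.39319361  0.10119783] 0.027280790686804904
```

View pics/wp3.png

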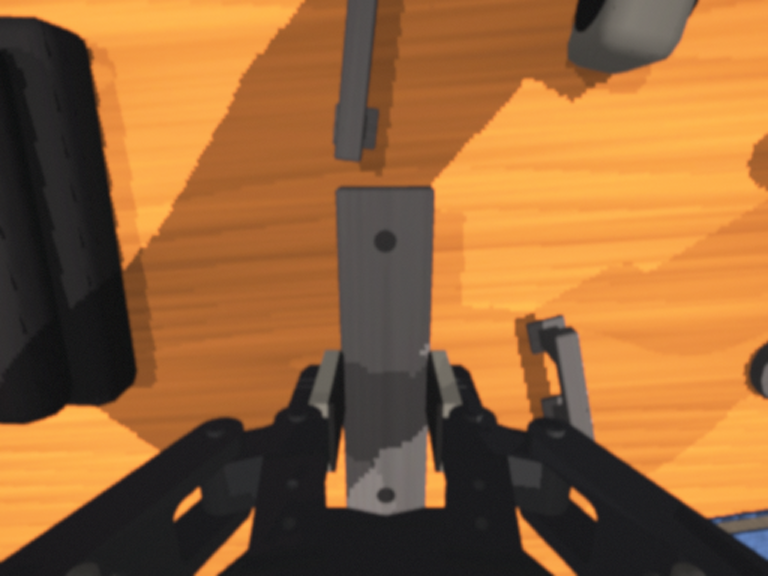

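The plate is gripped, with dots at (385,241) and (386,495). Next I find the plate's height, centre offset and tilt in the tool frame, and refine the tray pose from the wall corners.

```bash
python3 - <<'E'
from h import *
f=dict(np.load("pics/wp3.npz")); p=np.array([[385,241],[386,495]])/1.5
ee=np.array([.5755,-.3935,.1015])
for h in [.095,.1,.105,.110]:
    d=ray(f,p,h); print(h,np.linalg.norm(d[1]-d[0]).round(4),(d.mean(0)-ee).round(4),np.degrees(np.arctan2(*(d[1]-d[0])[1::-1])).round(2))
# tray
f=dict(np.load("pics/wtray.npz")); P=[]
c=ray(f,np.array([[255,160],[536,181],[502,380],[258,366]])/1.5,.02)[:,:2]; print("tray corners",c.round(4).tolist(),c.mean(0))
for a,b in [(0,1),(1,2),(2,3),(3,0)]: print(np.linalg.norm(c[b]-c[a]).round(4),np.degrees(np.arctan2(*(c[b]-c[a])[::-1])).round(2))
# rests: edges in good mask via gray-saturation
h=cv2.cvtColor(f["img"],cv2.COLOR_RGB2HSV); m=((h[...,1]>90)).astype(np.uint8)
q=np.zeros_like(m); cv2.fillPoly(q,[np.int32(np.array([[272,176],[520,194],[494,366],[272,356]])/1.5)],1)
for k,s,cc in comps(m&q,300):
    C,_=cv2.findContours(k.astype(np.uint8),0,1); C=C[0][:,0].astype(float); Q=ray(f,C,.012)[:,:2]*1000
    r=cv2.minAreaRect(Q.astype(np.float32)); print(np.round(r[0],1),np.round(r[1],1),r[2],"circ",cv2.minEnclosingCircle(Q.astype(np.float32)))
E
```

```text
0.095 0.1061 [ 0.0074  0.0005 -0.0065] -3.89
0.1 0.1025 [ 0.0047  0.0007 -0.0015] -3.89
0.105 0.099 [0.0019 0.0009 0.0035] -3.89
0.11 0.0955 [-0.0008  0.001   0.0085] -3.89
tray corners [[0.3931, 0.1295], [0.4102, 0.3756], [0.6062, 0.3613], [0.5913, 0.116]] [0.50019708 0.24562006]
0.2467 86.02
0.1965 -4.15
0.2458 -93.49
0.1986 176.11
[506.5 300. ] [ 45.  149.6] 85.94815063476562 circ ((506.3961181640625, 300.23699951171875), 76.68814086914062)
[495.3 188.9] [60.7 63.1] 0.15625165402889252 circ ((496.06011962890625, 189.04901123046875), 31.77950668334961)
```

```bash
python3 -c "
from h import *
print(go([.506,.2993,.12],np.radians(85.9)))"
```

```text
(array([ 0.1192,  0.6857, -0.0184, -0.0011]), 2.31)
```

Scaled: 0.6857 m / 0.75 = 0.9143, 0.65 m / 0.75 = 0.8667.

jog_arm(increments="0.01 0.0133 0.0667 -0.04 0 | 0.01 0.0267 0.1467 -0.0667 0 | 0.01 0.04 0.2267 -0.0667 0 | 0.01 0.0533 0.3067 -0.0667 0 | 0.01 0.0667 0.3867 -0.0667 0 | 0.01 0.08 0.4667 -0.0667 0 | 0.01 0.0933 0.5467 -0.0667 0 | 0.01 0.1067 0.6267 -0.0667 0 | 0.01 0.12 0.7067 -0.0667 0 | 0.01 0.1333 0.7867 -0.0533 0 | 0.01 0.1467 0.8667 -0.04 0 | 0.01 0.1589 0.9143 -0.0245 0")

```text
t: 6.98
ee_pos: [0.5047, 0.3019, 0.1182]
ee_rot: [0.035, 0.999, -0.0, -0.001]
force: [0.6, -0.8, -2.3]
gripper_width: 0.0278
finger_force: 60.5
```

jog_arm(increments="0.01 0 0 0 0 | 0.01 0 0 0 0 | 0.01 0 0 0 0 | 0.01 0 0 0 0")

```text
t: 7.48
ee_pos: [0.5066, 0.2982, 0.1202]
ee_rot: [0.037, 0.999, -0.0, 0.0]
force: [-0.7, 0.3, -2.6]
gripper_width: 0.0277
finger_force: 60.5
```

```bash
python3 - <<'E'
from h import *
f=snap("wrist","wr1"); save(f["img"],"wr1",1.5)
print(go([.506,.2993,.0165],np.radians(85.9)))
E
```

```text
(array([ 0.0006,  0.0009,  0.1038, -0.0022]), 1.1)
```

View pics/wr1.png

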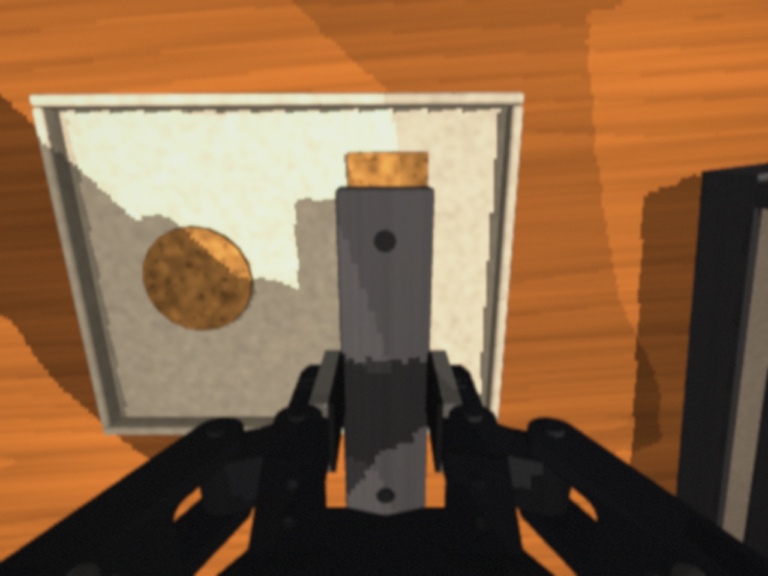

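The plate hangs over the oblong rest, whose far corners show at (346,152) and (428,152), with the plate axis at u=385. I check the alignment numerically, then lower.

```bash
python3 - <<'E'
from h import *
f=dict(np.load("pics/wr1.npz"))
e=ray(f,np.array([[346,152],[428.5,152]])/1.5,.012)[:,:2]; a=np.arctan2(*(e[1]-e[0])[::-1])-np.pi/2
x=np.array([np.cos(np.radians(-4)),np.sin(np.radians(-4))]); print(e,np.linalg.norm(e[1]-e[0]),np.degrees(a),"rest c",e.mean(0)+.075*x)
h=.120+.0078; d=ray(f,np.array([[385,241],[386,495]])/1.5,h)[:,:2]; print("plate c",d.mean(0),np.degrees(np.arctan2(*(d[1]-d[0])[::-1])),np.linalg.norm(d[1]-d[0]), arm.sense()["ee_pos"])
E
```

```text
[[0.4310945  0.28355418]
 [0.43434752 0.32779141]] 0.04435668046483911 -4.205730406584113 rest c [0.50753831 0.30044106]
plate c [0.50569548 0.29925958] -3.9736975285764045 0.09544911304274424 [0.50651616 0.29836815 0.12027739]
```

Scaled: 0.1035 m / 0.75 = 0.138, -0.001 m / 0.75 = -0.0013.

jog_arm(increments="0.01 -0.0013 0.0013 0.0667 0 | 0.01 -0.0013 0.0013 0.1133 0 | 0.01 -0.0013 0.0013 0.1267 0 | 0.01 -0.0013 0.0013 0.136 0 | 0.01 -0.0013 0.0013 0.138 0 | 0.01 -0.0013 0.0013 0.138 0 | 0.01 -0.0013 0.0013 0.138 0")

```text
t: 8.4
ee_pos: [0.5076, 0.3001, 0.0173]
ee_rot: [0.036, 0.999, 0.0, 0.0]
force: [-0.3, 0.3, -2.3]
gripper_width: 0.0278
finger_force: 60.5
```

jog_arm(increments="0.045 0 0 0 0 | 0.045 0 0 0 0 | 0.045 0 0 0 0 | 0.045 0 0 -0.04 0 | 0.05 0 0 -0.1067 0 | 0.05 0.0533 0 -0.16 0 | 0.05 0.0533 0 -0.1867 0 | 0.05 0.0533 0 -0.1867 0 | 0.05 0.0533 0 -0.1867 0")

```text
t: 9.52
ee_pos: [0.4673, 0.3026, 0.1559]
ee_rot: [0.036, 0.999, -0.0, -0.0]
force: [-0.3, 0.1, -0.3]
gripper_width: 0.0502
finger_force: 0.0
```

```bash
python3 - <<'E'
from h import *
f=snap("wrist","wr2"); save(f["img"],"wr2",1.5)
E
```

```text
(no output)
```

View pics/wr2.png

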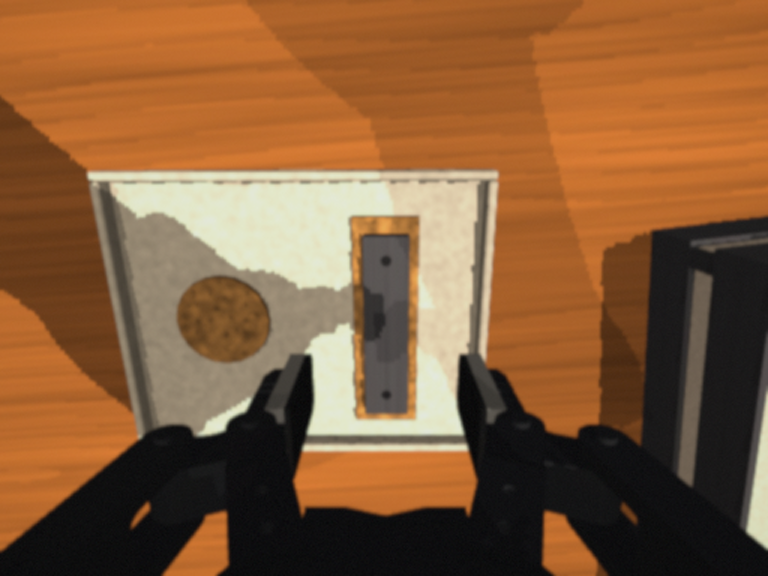

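```bash
python3 - <<'E'
from h import *
f=dict(np.load("pics/wr2.npz"))
c=ray(f,np.array([[350.5,215.5],[419,215.5],[357,418.5],[415,418.5]])/1.5,.012)[:,:2]
d=ray(f,np.array([[386,261],[386,395]])/1.5,.022)[:,:2]; v=d[1]-d[0]
x=(c[2]+c[3]-c[0]-c[1])/2; print("rest",c.mean(0),np.degrees(np.arctan2(*x[::-1])),np.linalg.norm(x),"plate",d.mean(0),np.degrees(np.arctan2(*v[::-1])),np.linalg.norm(v))
h=cv2.cvtColor(f["img"],cv2.COLOR_RGB2HSV); k=max(comps(((h[...,1]>90)).astype(np.uint8)*(np.indices(h.shape[:2])[1]<182).astype(np.uint8)*(np.indices(h.shape[:2])[1]>112).astype(np.uint8)*(np.indices(h.shape[:2])[0]>178).astype(np.uint8)*(np.indices(h.shape[:2])[0]<245).astype(np.uint8)),key=lambda t:t[1][4])
C=cv2.findContours(k[0].astype(np.uint8),0,1)[0][0][:,0]; print("round",cv2.minEnclosingCircle((ray(f,C,.012)[:,:2]*1000).astype(np.float32)))
# pull bar from wpl : centreline
f=dict(np.load("pics/wpl.npz")); e=ray(f,np.array([[398,49],[370,207]])/1.5,.038)[:,:2]; print("pull",e,e.mean(0))
f=dict(np.load("pics/wp2.npz")); print("pull near end",ray(f,np.array([[347,157]])/1.5,.038))
print(go([.44,-.39,.16],np.radians(78)))
E
```

```text
rest [0.50676685 0.30079429] -3.789744386171319 0.14942824870238913 plate [0.50775282 0.30110796] -4.09637223024685 0.09641950834244131
round ((495.7101745605469, 189.7943115234375), 32.47029495239258)
pull [[ 0.37977098 -0.3800345 ]
 [ 0.50105928 -0.40305924]] [ 0.44041513 -0.39154687]
pull near end [[ 0.50334255 -0.40383919  0.038     ]]
(array([-0.0234, -0.6926, -0.0036,  0.1364]), 1.03)
```

Scaled: -0.6926 m / 0.75 = -0.9235, -0.023 m / 0.75 = -0.0307, 0.12 rad / 0.7854 = 0.1528.

jog_arm(increments="0.06 0 -0.08 0 0.1273 | 0.06 0 -0.16 0 0.1528 | 0.06 0 -0.24 0 0.1528 | 0.06 -0.0133 -0.32 0 0.1528 | 0.06 -0.0133 -0.4 0 0.1528 | 0.06 -0.02 -0.48 0 0.1528 | 0.06 -0.0267 -0.56 0 0.1528 | 0.06 -0.0267 -0.64 0 0.1528 | 0.06 -0.0307 -0.72 0 0.1528 | 0.06 -0.0307 -0.8 0 0.1528 | 0.06 -0.0307 -0.88 0 0.1528 | 0.06 -0.0312 -0.9235 0 0.1528")

```text
t: 11.08
ee_pos: [0.4387, -0.3929, 0.1555]
ee_rot: [0.098, 0.995, -0.0, -0.001]
force: [0.6, 0.7, -0.2]
gripper_width: 0.0602
finger_force: 0.0
```

jog_arm(increments="0.06 0 0 0.0267 0 | 0.06 0 0 0.04 0 | 0.06 0 0 0.04 0 | 0.06 0 0 0.04 0")

```text
t: 11.58
ee_pos: [0.4408, -0.3891, 0.1269]
ee_rot: [0.096, 0.995, -0.0, 0.0]
force: [-0.5, -0.6, -0.5]
gripper_width: 0.0601
finger_force: 0.0
```

```bash
python3 - <<'E'
from h import *
f=snap("wrist","wq1"); save(f["img"],"wq1",1.5)
s=arm.sense();print(s["joint_pos"][6])
E
```

```text
2.3759451020578553
```

View pics/wq1.png

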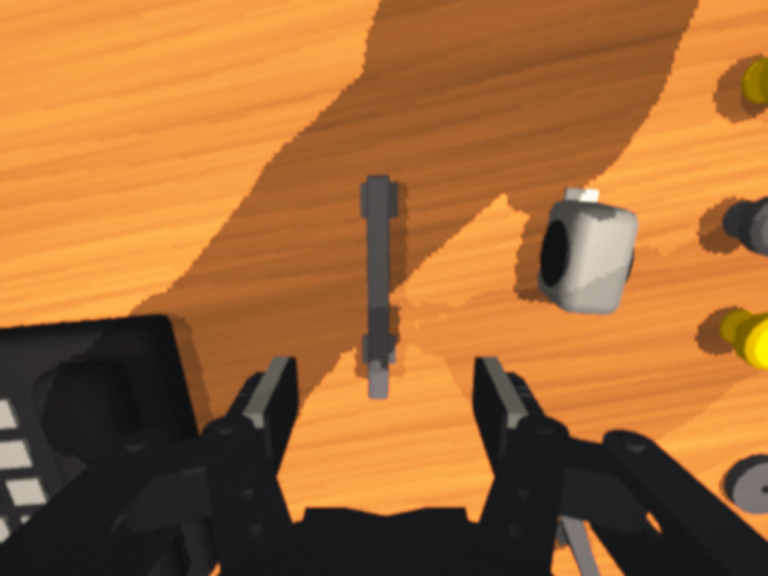

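```bash
python3 - <<'E'
from h import *
f=dict(np.load("pics/wq1.npz"))
e=ray(f,np.array([[378.5,177.5],[378.5,398]])/1.5,.038)[:,:2]; v=e[1]-e[0]; a=np.arctan2(*v[::-1])
print(e,np.linalg.norm(v),np.degrees(a)); c=e.mean(0); print(go([*c,.0155],a+np.pi/2),c)
E
```

```text
[[ 0.37942068 -0.37970863]
 [ 0.5031387  -0.40418208]] 0.12611542302415582 -11.189584177878762
(array([-0.0009, -0.0025,  0.1116,  0.0034]), 2.38) [ 0.44127969 -0.39194536]
```

Scaled: 0.1116 m / 0.75 = 0.1488, 0.09 m / 0.75 = 0.12, 0.003 rad / 0.7854 = 0.0038.

jog_arm(increments="0.05 -0.0013 -0.0033 0.0733 0.0038 | 0.05 -0.0013 -0.0033 0.12 0.0038 | 0.05 -0.0013 -0.0033 0.1488 0.0038 | 0.05 -0.0013 -0.0033 0.1488 0.0038 | 0 -0.0013 -0.0033 0.1488 0.0038 | 0 -0.0013 -0.0033 0.1488 0.0038 | 0 -0.0013 -0.0033 0.1488 0.0038 | 0 -0.0013 -0.0033 0.1488 0.0038 | 0 -0.0013 -0.0033 0.1488 0.0038")

```text
t: 12.75
ee_pos: [0.4415, -0.3929, 0.0163]
ee_rot: [0.098, 0.995, -0.0, 0.001]
force: [-0.9, 0.7, 8.5]
gripper_width: 0.011
finger_force: 58.7
```

jog_arm(increments="0 0 0 -0.0533 0 | 0 0 0 -0.1333 0 | 0 0 0 -0.16 0 | 0 0 0 -0.16 0")

```text
t: 13.25
ee_pos: [0.4415, -0.3925, 0.1364]
ee_rot: [0.098, 0.995, -0.0, 0.001]
force: [0.3, 0.9, -2.4]
gripper_width: 0.0106
finger_force: 59.1
```

```bash
python3 - <<'E'
from h import *
f=snap("wrist","wq2"); save(f["img"],"wq2",1.5)
print(go([.507,.3008,.14],np.radians(86)))
E
```

```text
(array([ 0.0698,  0.6924, -0.005 , -0.1256]), 2.37)
```

View pics/wq2.png

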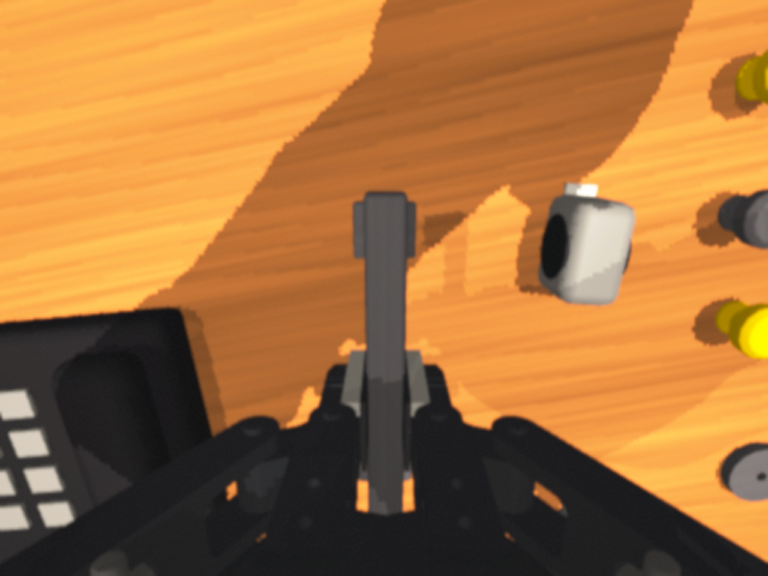

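The pull is gripped, with its far bar end at (386,195). I work out its offset in the hand.

```bash
python3 - <<'E'
from h import *
f=dict(np.load("pics/wq2.npz")); ee=np.array([.4415,-.3925,.1364]); a=np.radians(-11.2)
R=Ro.from_quat([0.098,0.995,0,0]).as_matrix()
for v in (193,197):
  e=ray(f,np.array([[386,v]])/1.5,.158)[0]; print("far end in tool",R.T@(e-ee))
e=ray(f,np.array([[386,512]])/1.5,.158)[0]; print("near",R.T@(e-ee))
g=f["img"][:,:,0]; print(g[120:140,257])
E
```

```text
far end in tool [ 0.06455761  0.00103017 -0.0216    ]
far end in tool [ 0.06350738  0.00103274 -0.0216    ]
near [-0.04109393  0.00128869 -0.0216    ]
[188 187 186 182 180 173 157 123  84  70  76  83  88  91  92  90  91  91
  91  91]
```

Scaled: 0.6924 m / 0.75 = 0.9232, 0.12 m / 0.75 = 0.16, -0.1256 rad / 0.7854 = -0.1599.

jog_arm(increments="0 0.0067 0.08 -0.0133 0 | 0 0.0133 0.16 -0.0267 0 | 0 0.02 0.24 -0.0267 0 | 0 0.0267 0.32 -0.0267 0 | 0 0.0333 0.4 -0.0267 0 | 0 0.04 0.48 -0.0267 -0.0637 | 0 0.0533 0.56 -0.0267 -0.1273 | 0 0.06 0.64 -0.0267 -0.1599 | 0 0.0667 0.72 -0.0267 -0.1599 | 0 0.08 0.8 -0.0133 -0.1599 | 0 0.0867 0.8667 -0.0067 -0.1599 | 0 0.0931 0.9232 -0.0067 -0.1599")

```text
t: 14.8
ee_pos: [0.5059, 0.3021, 0.1376]
ee_rot: [0.035, 0.999, -0.001, -0.001]
force: [0.4, -0.8, -1.5]
gripper_width: 0.0107
finger_force: 59.1
```

jog_arm(increments="0 0 0 0 0 | 0 0 0 0 0 | 0 0 0 0 0 | 0 0 0 0 0 | 0 0 0 0 0 | 0 0 0 0 0")

```text
t: 15.55
ee_pos: [0.5072, 0.3003, 0.1401]
ee_rot: [0.035, 0.999, 0.0, 0.0]
force: [-0.3, 0.6, -1.6]
gripper_width: 0.0108
finger_force: 59.2
```

```bash
python3 - <<'E'
from h import *
f=snap("wrist","wq3")
print(go([.5077,.3001,.039],np.radians(85.9)), arm.sense()["ee_pos"])
E
```

```text
(array([-0.0006, -0.0003,  0.1011,  0.0013]), 1.13) [0.50714128 0.3003952  0.14005585]
```

Scaled: 0.101 m / 0.75 = 0.1347, 0.099 m / 0.75 = 0.132, 0.001 rad / 0.7854 = 0.0013.

jog_arm(increments="0 -0.0008 -0.0004 0.0667 0.0013 | 0 -0.0008 -0.0004 0.1133 0.0013 | 0 -0.0008 -0.0004 0.1253 0.0013 | 0 -0.0008 -0.0004 0.132 0.0013 | 0 -0.0008 -0.0004 0.1347 0.0013 | 0 -0.0008 -0.0004 0.1347 0.0013 | 0 -0.0008 -0.0004 0.1347 0.0013")

```text
t: 16.48
ee_pos: [0.508, 0.3003, 0.0396]
ee_rot: [0.036, 0.999, 0.0, 0.0]
force: [-0.4, 0.1, -0.6]
gripper_width: 0.0106
finger_force: 59.1
```

```bash
python3 -c "
from h import *; print(arm.sense()['ee_pos'],arm.sense()['force'])"
```

```text
[0.50795035 0.30029165 0.03959567] [-0.38825896  0.08602272 -0.62924649]
```

Scaled: -0.14 m / 0.75 = -0.1867, -0.12 m / 0.75 = -0.16.

jog_arm(increments="0.025 0 0 0.0007 0 | 0.03 0 0 0.0007 0 | 0.03 0 0 0.0007 0 | 0.03 0 0 0.0007 0 | 0.04 0 0 -0.04 0 | 0.05 0 0 -0.1067 0 | 0.06 0.0533 0 -0.16 0 | 0.06 0.0533 0 -0.1867 0 | 0.06 0.0533 0 -0.1867 0 | 0.06 0.0533 0 -0.1867 0")

```text
t: 17.73
ee_pos: [0.4677, 0.3027, 0.1783]
ee_rot: [0.036, 0.999, -0.0, -0.0]
force: [0.3, 0.1, 0.9]
gripper_width: 0.0599
finger_force: 0.0
```

```bash
python3 - <<'E'
from h import *
f=snap("wrist","wq4"); save(f["img"],"wq4",1.5)
print(go([.60,-.165,.22],np.radians(90)))
E
```

```text
(array([-0.1654, -0.457 , -0.0416, -0.0715]), 1.06)
```

View pics/wq4.png

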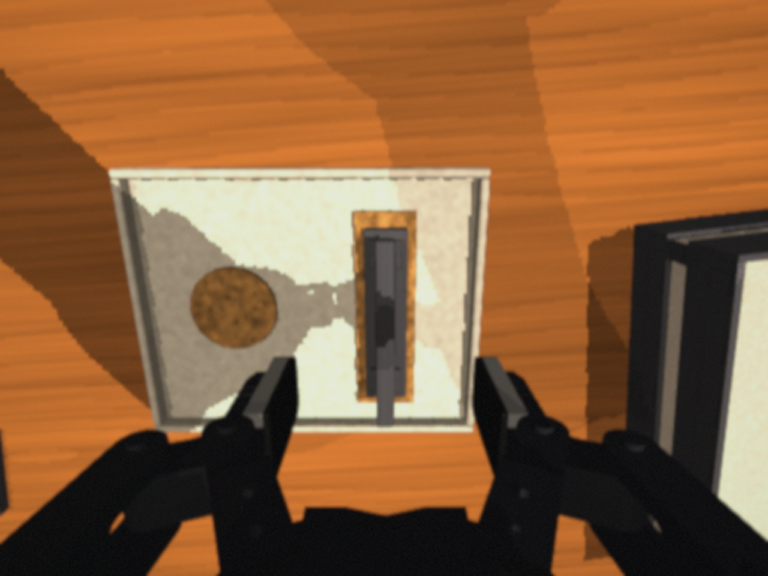

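The pull stands centred and in line on the plate at (385,320). Next is the disc.

The manual's scale: shifts go in shares of 0.75 m and turns go in shares of 45 degrees. Converting my numbers, -0.4462 m / 0.75 = -0.5949, -0.43 m / 0.75 = -0.5733, -0.0715 rad / 0.7854 = -0.091.

jog_arm(increments="0.075 -0.0267 -0.08 0 -0.0891 | 0.075 -0.06 -0.1467 0 -0.0891 | 0.075 -0.0933 -0.2133 0 -0.0891 | 0.075 -0.1333 -0.2933 0 -0.0891 | 0.075 -0.16 -0.36 0 -0.0891 | 0.075 -0.2 -0.44 0 -0.0891 | 0.075 -0.2267 -0.5067 0 -0.0891 | 0.075 -0.2667 -0.5733 0.0267 -0.0891 | 0.075 -0.2729 -0.5949 0.0645 -0.091 | 0.075 -0.2729 -0.5949 0.0645 -0.091 | 0.075 -0.2729 -0.5949 0.0645 -0.091 | 0.075 -0.2729 -0.5949 0.0645 -0.091")

```text
t: 19.27
ee_pos: [0.6407, -0.1556, 0.1316]
ee_rot: [-0.001, 1.0, 0.0, 0.001]
force: [-0.4, -0.0, 0.4]
gripper_width: 0.0752
finger_force: 0.0
```

```bash
python3 - <<'E'
from h import *
f=snap("wrist","wd1"); im=f["img"]; h=cv2.cvtColor(im,cv2.COLOR_RGB2HSV)
p=proj(f,[[.6406,-.1571,.01]])[0]; print("pred",p)
k=[t for t in comps((h[...,1]<80).astype(np.uint8),200) if t[0][int(p[1]),int(p[0])]][0]
C=cv2.findContours(k[0].astype(np.uint8),0,1)[0][0][:,0]; print(k[1],cv2.minEnclosingCircle((ray(f,C,.01)[:,:2]*1000).astype(np.float32)))
g=cv2.cvtColor(im,cv2.COLOR_RGB2GRAY); c=k[2].astype(int); w=g[c[1]-12:c[1]+13,c[0]-12:c[0]+13].astype(float)
w=np.clip(np.median(w)-15-w,0,None); yy,xx=np.mgrid[-12:13,-12:13]; d=[c[0]+(w*xx).sum()/w.sum(),c[1]+(w*yy).sum()/w.sum()]
print("dot",d,ray(f,[d],.01)); print(go([.6406,-.1571,.003],np.pi/2))
E
```

```text
pred [254.02786551 184.95304581]
[ 234  163   48   47 1755] ((641.8389282226562, -153.91213989257812), 22.538583755493164)
dot [np.float64(255.7046129479311), np.float64(192.59908928924966)] [[ 0.64798917 -0.15554126  0.01      ]]
(array([ 0.0003, -0.0014,  0.1286,  0.0017]), 2.05)
```

Scaled: 0.128 m / 0.75 = 0.1707, -0.001 m / 0.75 = -0.0013.

jog_arm(increments="0.07 -0.0013 0.0007 0.0667 0 | 0.07 -0.0013 0.0007 0.1333 0 | 0.07 -0.0013 0.0007 0.1627 0 | 0.07 -0.0013 0.0007 0.1707 0 | 0.07 -0.0013 0.0007 0.1707 0 | 0.03 -0.0013 0.0007 0.1707 0 | 0.02 -0.0013 0.0007 0.1707 0 | 0.02 -0.0013 0.0007 0.1707 0 | 0.02 -0.0013 0.0007 0.1707 0")

```text
t: 20.45
ee_pos: [0.6421, -0.1564, 0.0046]
ee_rot: [-0.0, 1.0, -0.0, 0.001]
force: [-5.4, 1.9, 16.2]
gripper_width: 0.0425
finger_force: 58.4
```

jog_arm(increments="0.02 0 0 -0.0533 0 | 0.02 0 0 -0.12 0 | 0.02 0 0 -0.16 0 | 0.02 0 0 -0.16 0 | 0.02 0 0 -0.16 0")

```text
t: 21.08
ee_pos: [0.641, -0.1559, 0.1224]
ee_rot: [-0.0, 1.0, 0.0, -0.0]
force: [-0.5, -0.0, -0.5]
gripper_width: 0.0419
finger_force: 60.8
```

```bash
python3 - <<'E'
from h import *
f=snap("wrist","wd2"); im=f["img"]; s=arm.sense(); ee=s["ee_pos"]; R=Ro.from_quat(s["ee_rot"]).as_matrix()
print(proj(f,[ee+[0,0,.007]]))
# disc far edge (tool +x side) along centre columns: gray transition
h=cv2.cvtColor(im,cv2.COLOR_RGB2HSV); print(h[170:300:3,256,1], h[170:300:3,256,2])
print(go([.4957,.1885,.12],np.radians(86)))
E
```

```text
[[254.98197543 253.42107248]]
[176 177 180 179 178 179 179 177 180 183 180 180 180  11  18  19  23  21
  19  19  18  19  23  16  16  16  20   8  18  18  10  13  13  21  13  13
  13   9  18  18  45  36  14 121] [253 253 252 252 252 252 252 252 249 245 249 249 214  46  83 136 136 134
 132 132 131 132 111  79  78  78  52  31  28  29  50  60  60  60  59  59
  58  57  58  58  73 100  92 169]
(array([0.145 , 0.3445, 0.0021, 0.0702]), 2.05)
```

Scaled: 0.3445 m / 0.75 = 0.4593, 0.07 m / 0.75 = 0.0933, 0.07 rad / 0.7854 = 0.0891.

jog_arm(increments="0.02 0.0267 0.0667 -0.0267 0.0891 | 0.02 0.06 0.1467 -0.0267 0.0891 | 0.02 0.0933 0.2267 -0.0267 0.0891 | 0.02 0.12 0.2933 -0.0267 0.0891 | 0.02 0.1533 0.3733 -0.0267 0.0891 | 0.02 0.1867 0.44 -0.0133 0.0891 | 0.02 0.1933 0.4593 0.0027 0.0891 | 0.02 0.1933 0.4593 0.0027 0.0891 | 0.02 0.1933 0.4593 0.0027 0.0891 | 0.02 0.1933 0.4593 0.0027 0.0891 | 0.02 0.1933 0.4593 0.0027 0.0891")

```text
t: 22.5
ee_pos: [0.4966, 0.1875, 0.1208]
ee_rot: [0.036, 0.999, -0.0, 0.0]
force: [0.4, 0.2, -0.0]
gripper_width: 0.0422
finger_force: 61.0
```

```bash
python3 - <<'E'
from h import *
f=snap("wrist","wd3"); h=cv2.cvtColor(f["img"],cv2.COLOR_RGB2HSV); save(f["img"],"wd3",1.5)
g=dict(np.load("pics/wq4.npz")); hh=cv2.cvtColor(g["img"],cv2.COLOR_RGB2HSV); m=(hh[...,1]>90).astype(np.uint8)
q=np.zeros_like(m); q[172:238,120:190]=1
k=max(comps(m&q),key=lambda t:t[1][4]); C=cv2.findContours(k[0].astype(np.uint8),0,1)[0][0][:,0]
P=(ray(g,C,.012)[:,:2]*1000).astype(np.float32); print(cv2.minEnclosingCircle(P),cv2.fitEllipse(P))
print(go([.4957,.1885,.0175],np.radians(86)),arm.sense()["ee_pos"])
# cork pixels visible here: rim
m=((h[...,1]>90)).astype(np.uint8); p=proj(f,[[.4957,.1895,.012]])[0]; q=np.zeros_like(m); cv2.circle(q,tuple(np.int32(p)),75,1,-1)
for k in comps(m&q,60): print(k[1],k[2])
E
```

```text
((495.8211975097656, 189.81736755371094), 32.26066589355469) ((495.6562805175781, 189.55226135253906), (62.29814147949219, 63.4153938293457), 31.433372497558594)
(array([ 0.0008,  0.0007,  0.1033, -0.0008]), 1.35) [0.49643492 0.18770227 0.12075133]
[ 222  153   72   61 3443] [257.31977926 183.61661342]
```

Scaled: 0.1033 m / 0.75 = 0.1377, 0.0006 m / 0.75 = 0.0008.

jog_arm(increments="0.02 0.0005 0.0008 0.0667 0 | 0.02 0.0005 0.0008 0.1133 0 | 0.02 0.0005 0.0008 0.128 0 | 0.02 0.0005 0.0008 0.1353 0 | 0.02 0.0005 0.0008 0.1377 0 | 0.02 0.0005 0.0008 0.1377 0 | 0.02 0.0005 0.0008 0.1377 0 | 0.02 0.0005 0.0008 0.1377 0")

```text
t: 23.55
ee_pos: [0.4959, 0.189, 0.0176]
ee_rot: [0.035, 0.999, 0.0, 0.0]
force: [-0.1, 0.1, -1.0]
gripper_width: 0.0419
finger_force: 61.0
```

```bash
python3 -c "
from h import *; print(go([.4957,.1887,.0173],np.radians(86)))"
```

```text
(array([ 0.0002, -0.0003,  0.0003,  0.0002]), 1.45)
```

Scaled: -0.14 m / 0.75 = -0.1867, -0.12 m / 0.75 = -0.16.

jog_arm(increments="0.06 0 0 0 0 | 0.06 0 0 0 0 | 0.06 0 0 0 0 | 0.06 0 0 -0.04 0 | 0.06 0 0 -0.1067 0 | 0.06 0.0533 0 -0.16 0 | 0.06 0.0533 0 -0.1867 0 | 0.06 0.0533 0 -0.1867 0 | 0.06 0.0533 0 -0.1867 0 | 0.06 0.0533 0 -0.1867 0")

```text
t: 24.8
ee_pos: [0.4557, 0.1913, 0.1564]
ee_rot: [0.035, 0.999, -0.001, -0.0]
force: [0.4, 0.3, 0.2]
gripper_width: 0.0601
finger_force: 0.0
```

```bash
python3 - <<'E'
from h import *
f=snap("wrist","wd4"); h=cv2.cvtColor(f["img"],cv2.COLOR_RGB2HSV); save(f["img"],"wd4",1.5)
p=proj(f,[[.4957,.1896,.012]])[0]; q=np.zeros(h.shape[:2],np.uint8); cv2.circle(q,tuple(np.int32(p)),42,1,-1)
fill=lambda k: max(cv2.findContours(k.astype(np.uint8),0,1)[0],key=len)[:,0]
k=max(comps((h[...,1]>90).astype(np.uint8)&q),key=lambda t:t[1][4]); print("rest",cv2.minEnclosingCircle((ray(f,fill(k[0]),.012)[:,:2]*1000).astype(np.float32)))
q[:]=0; cv2.circle(q,tuple(np.int32(p)),26,1,-1)
k=max(comps((h[...,1]<70).astype(np.uint8)&q),key=lambda t:t[1][4]); print("disc",cv2.minEnclosingCircle((ray(f,fill(k[0]),.022)[:,:2]*1000).astype(np.float32)))
print(go([.4465,-.1726,.15],np.radians(90)))
E
```

```text
rest ((495.6773376464844, 188.93218994140625), 31.917940139770508)
disc ((494.7908630371094, 189.76437377929688), 22.41973876953125)
(array([-0.0163, -0.3637,  0.0069, -0.0701]), 1.26)
```

Scaled: -0.3637 m / 0.75 = -0.4849, -0.12 m / 0.75 = -0.16, -0.07 rad / 0.7854 = -0.0891.

jog_arm(increments="0.06 0 -0.08 0 -0.0891 | 0.06 0 -0.16 0 -0.0891 | 0.06 -0.0133 -0.24 0 -0.0891 | 0.06 -0.0133 -0.32 0 -0.0891 | 0.06 -0.0213 -0.4 0 -0.0891 | 0.06 -0.0213 -0.4667 0.0133 -0.0891 | 0.06 -0.0217 -0.4849 0.02 -0.0891 | 0.06 -0.0217 -0.4849 0.02 -0.0891 | 0.06 -0.0217 -0.4849 0.02 -0.0891 | 0.06 -0.0217 -0.4849 0.02 -0.0891")

```text
t: 26.1
ee_pos: [0.4471, -0.1713, 0.1424]
ee_rot: [-0.001, 1.0, 0.0, 0.0]
force: [-0.8, 0.1, -0.9]
gripper_width: 0.0598
finger_force: 0.0
```

```bash
python3 - <<'E'
from h import *
f=snap("wrist","wk1"); save(f["img"],"wk1",1.5); print(proj(f,[[.4465,-.1736,.024]])*1.5)
E
```

```text
[[379.76581071 278.29732242]]
```

View pics/wk1.png

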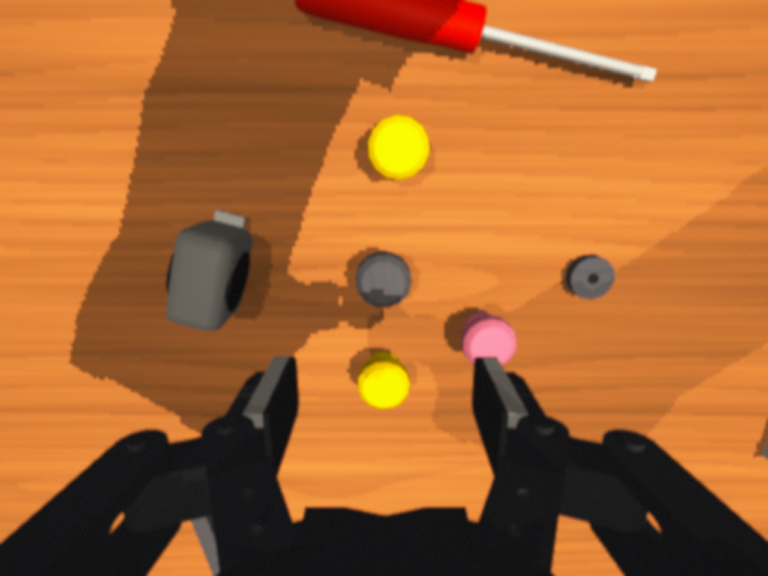

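The dark knob is at (383,279), the pink one at (489,342) and the yellow ones at (398,147) and (384,385). All are clear of the closing line.

```bash
python3 - <<'E'
from h import *
f=dict(np.load("pics/wk1.npz")); h=cv2.cvtColor(f["img"],cv2.COLOR_RGB2HSV); q=np.zeros(h.shape[:2],np.uint8); cv2.circle(q,(255,186),24,1,-1)
k=max(comps((h[...,1]<90).astype(np.uint8)&q),key=lambda t:t[1][4]); C=cv2.findContours(k[0].astype(np.uint8),0,1)[0][0][:,0]
for z in(.024,.029): print(k[1],cv2.minEnclosingCircle((ray(f,C,z)[:,:2]*1000).astype(np.float32)))
(x,y),r=cv2.minEnclosingCircle(ray(f,C,.026)[:,:2].astype(np.float32)); print(go([x,y-.001,.009],np.pi/2))
E
```

```text
[ 237  169   37   35 1001] ((447.17010498046875, -171.8571319580078), 16.88334083557129)
[ 237  169   37   35 1001] ((445.7249450683594, -171.8358154296875), 16.5606689453125)
(array([ 0.0006, -0.0014,  0.1335,  0.0018]), 2.16)
```

Scaled: 0.1335 m / 0.75 = 0.178, 0.126 m / 0.75 = 0.168.

jog_arm(increments="0.06 0.0008 -0.0019 0.0667 0 | 0.06 0.0008 -0.0019 0.1333 0 | 0.06 0.0008 -0.0019 0.168 0 | 0.06 0.0008 -0.0019 0.178 0 | 0.06 0.0008 -0.0019 0.178 0 | 0.02 0.0008 -0.0019 0.178 0 | 0.01 0.0008 -0.0019 0.178 0 | 0.01 0.0008 -0.0019 0.178 0 | 0.01 0.0008 -0.0019 0.178 0")

```text
t: 27.28
ee_pos: [0.4471, -0.1737, 0.01]
ee_rot: [-0.0, 1.0, 0.0, 0.001]
force: [-2.5, 1.6, 12.7]
gripper_width: 0.0314
finger_force: 58.1
```

jog_arm(increments="0.01 0 0 -0.0533 0 | 0.01 0 0 -0.12 0 | 0.01 0 0 -0.16 0 | 0.01 0 0 -0.16 0 | 0.01 0 0 -0.16 0")

```text
t: 27.9
ee_pos: [0.4461, -0.1733, 0.1286]
ee_rot: [-0.0, 1.0, 0.0, 0.0]
force: [-0.1, -0.3, -1.3]
gripper_width: 0.0313
finger_force: 60.0
```

```bash
python3 - <<'E'
from h import *
f=snap("wrist","wk2"); s=arm.sense(); ee=s["ee_pos"]; h=cv2.cvtColor(f["img"],cv2.COLOR_RGB2HSV)
b=proj(f,[ee+[0,0,.024]])[0]; print(b, h[150:290:4,int(b[0]),1],h[150:290:4,int(b[0]),2])
save(f["img"],"wk2",1.5); print(go([.4955,.1885,.12],np.radians(86)))
E
```

```text
[254.69860997 271.84960174] [179 185 182 179 181 183 184 187 186 183 185 184 185 183 184 187 189 188
 150  16   6  12  18  20  15  13  17  17  13  18  18  14  18  14   9] [251 244 245 251 249 247 242 239 239 244 244 244 244 245 244 235 213 223
 119  47  46  65 102 104 117 114  74  75  61  57  57  55  56  56  56]
(array([-0.0499,  0.3619,  0.0083,  0.0703]), 2.2)
```

Scaled: 0.362 m / 0.75 = 0.4827, -0.01 m / 0.75 = -0.0133, 0.07 rad / 0.7854 = 0.0891.

jog_arm(increments="0.01 -0.0067 0.08 -0.0133 0.0891 | 0.01 -0.0133 0.16 -0.0267 0.0891 | 0.01 -0.0267 0.24 -0.0267 0.0891 | 0.01 -0.04 0.32 -0.0133 0.0891 | 0.01 -0.0533 0.4 0 0.0891 | 0.01 -0.0667 0.4667 0.0107 0.0891 | 0.01 -0.0667 0.4827 0.0107 0.0891 | 0.01 -0.0667 0.4827 0.0107 0.0891 | 0.01 -0.0667 0.4827 0.0107 0.0891 | 0.01 -0.0667 0.4827 0.0107 0.0891 | 0.01 -0.0667 0.4827 0.0107 0.0891")

```text
t: 29.32
ee_pos: [0.4962, 0.1877, 0.121]
ee_rot: [0.035, 0.999, 0.0, 0.0]
force: [0.4, -0.2, -0.0]
gripper_width: 0.0316
finger_force: 60.0
```

```bash
python3 - <<'E'
from h import *
f=dict(np.load("pics/wk2.npz")); ee=np.array([.4463,-.1732,.1286])
for v in(222,226,230): print(ray(f,[[254.7,v]],.1286+.016)[0]-ee)
print(go([.4955,.1888,.0327],np.radians(86)),arm.sense()["ee_pos"])
E
```

```text
[-0.02186481 -0.00021558  0.016     ]
[-0.01986442 -0.00021634  0.016     ]
[-0.0178467  -0.00021712  0.016     ]
(array([ 0.0008,  0.0011,  0.0883, -0.001 ]), 1.4) [0.49621393 0.18767629 0.12098304]
```

Scaled: 0.0883 m / 0.75 = 0.1177, 0.0006 m / 0.75 = 0.0008.

jog_arm(increments="0.01 0.0003 0.0008 0.0667 0 | 0.01 0.0003 0.0008 0.1 0 | 0.01 0.0003 0.0008 0.1093 0 | 0.01 0.0003 0.0008 0.116 0 | 0.01 0.0003 0.0008 0.1177 0 | 0.01 0.0003 0.0008 0.1177 0 | 0.01 0.0003 0.0008 0.1177 0 | 0.01 0.0003 0.0008 0.1177 0")

```text
t: 30.32
ee_pos: [0.496, 0.1891, 0.0327]
ee_rot: [0.035, 0.999, 0.0, 0.0]
force: [-0.2, 0.1, -0.4]
gripper_width: 0.0314
finger_force: 60.0
```

```bash
python3 -c "
from h import *; print(go([.496,.1888,.0325],np.radians(86)))"
```

```text
(array([ 0.    , -0.0003,  0.0002,  0.0002]), 1.49)
```

Scaled: -0.15 m / 0.75 = -0.2, -0.12 m / 0.75 = -0.16.

jog_arm(increments="0.05 0 0 0.0007 0 | 0.05 0 0 0.0007 0 | 0.05 0 0 0.0007 0 | 0.05 0 0 -0.04 0 | 0.06 0 0 -0.1067 0 | 0.06 0.0533 0.04 -0.16 0 | 0.06 0.0533 0.0667 -0.2 0 | 0.06 0.0533 0.0667 -0.2 0 | 0.06 0.0533 0.0667 -0.2 0 | 0.06 0.0533 0.0667 -0.2 0")

```text
t: 31.58
ee_pos: [0.4594, 0.2406, 0.1816]
ee_rot: [0.035, 0.999, -0.001, -0.001]
force: [0.3, 0.6, 0.7]
gripper_width: 0.0603
finger_force: 0.0
```

```bash
python3 - <<'E'
from h import *
f=snap("wrist","wf"); g=snap("side","sf")
im=np.vstack([cv2.resize(f["img"][90:290,60:360],(600,400)),cv2.resize(g["img"][140:200,200:290],(300,200))[:, :].repeat(1,0) if 0 else np.hstack([cv2.resize(g["img"][138:198,200:290],(300,200)),cv2.resize(g["img"][200:330,190:385],(300,200))])])
save(im,"final",1)
p=proj(f,[[.4957,.1896,.022],[.4957,.1896,.05],[.5072,.301,.06]]);print((p-[60,90])*2)
E
```

```text
[[302.94398616 242.23503858]
 [294.73691156 262.28996282]
 [523.52198897 277.47849964]]
```

View pics/final.png

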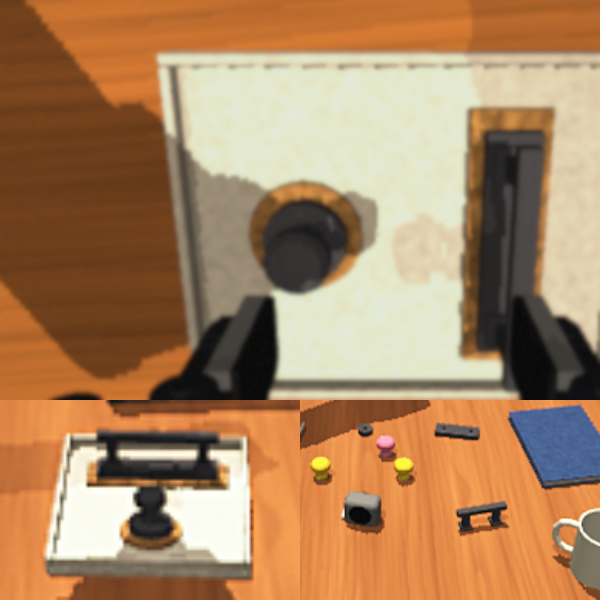

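The final view shows the pull on its plate at (520,240). The knob is upright on the disc at (297,261), where a centred knob should project to (295,262). The three spare parts are untouched.

```bash
python3 -c "
from station import arm; print(arm.close_job())"
```

```text
the job is handed in; nothing more can be done
None
```

The job is handed in at about 32 s of the 118 s: the longer pull stands on the longer backplate on the oblong rest, and the knob stands upright on the larger disc on the round rest. The plate, disc and knob measured within about 1 mm of centre, the pull was checked by eye, and the three spare parts were left where they lay; handing in returned no verdict.

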